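Hover the lid over the casket for a fit check

ROBOT

A 7-joint arm with a two-finger parallel gripper is mounted at the origin on the work surface. World frame = base frame: x ahead of the robot, y to its left, z up, the work surface at z = 0. Lengths are in m, angles in degrees, forces in N, time in s.
With the tool pointing down it reaches from about 0.425 to 0.95 m from the base axis. Payload 16.7 kg.
Tool frame: the origin (TCP) lies at the very end of the fingers, on their centre line; the grasp point (between the pads) lies 19 mm behind it; z points along the fingers, y is the line along which they close (so a half turn about z gives the same grasp; the last joint's range is limited). The gripper opens to 94 mm and grips with 3 to 60 N. Pads are 16 mm wide; open, the fingers measure 119 mm over their backs; the gripper's body (75 mm by 177 mm) begins 78 mm behind the grasp point.
Start: joints at [-74.341, 24.414, 4.234, 92.017, -1.954, 63.644, -3.845], TCP at [0.277, 0.616, 0.205] pointing down, gripper open.
Joint ranges: [-163.25, 163.25], [-28.42, 122.38], [-70.27, 78.77], [12.13, 141.07], [-58.53, 238.53], [9.26, 117.41], [-156.51, 156.51]. Speed limits (degrees/s): [108.29, 108.29, 136.94, 136.94, 172.46, 172.46, 172.46].

INTERFACE

Orientations are given as [roll, pitch, yaw] about the fixed x, y, z axes, in that order (R = Rz(yaw) Ry(pitch) Rx(roll)).
In Python, from plant import r gives the robot as it stands.
- The arm moves only by the tool jog_arm, never from a script. Its argument "steps" is a list of rows, each an object of numbers: "x", "y", "z": the shift along the tool's x, y, z in units of 40 mm (1.0 is 40 mm); "turn": the turn about the tool's z in units of 5 degrees (1.0 is 5 degrees); "claw": the opening, from 0 (shut) to 1 (fully open). A call has 1 to 20 rows; each row is the pose to reach, as a shift and turn from the pose commanded when the call began, along the tool's axes at that moment; what a row does not reach only later rows make up. A row lasts 1/8 s, in which the tool goes at most 62.5 mm and 10.7 degrees, less where a joint would pass 70% of its speed; a pose out of reach is approached as far as the arm can. A call with a gripper value outside its range is refused whole. The fingers move at their own pace and stop on an object; "newtons" is the grip in N (left out, the last holds). Time passes only in rows, so rows that repeat a pose let the fingers close. It gives the time, the measured TCP pose, the force, the opening and the grip force at its end, in the units of the state.
- r.read_state(): the state, without advancing time (a new reading comes with each control period).
- r.camera(name): name is "scene" or "side" or "wrist"; returns (picture, depth): 480x640x3 uint8, blue, green, red; 480x640 float32, m along the optical axis (not along the pixel's ray), 0 where there is no reading.
- r.camera_info(name): a dict with "fov_y" (degrees; the focal length in pixels is half the picture's height over the tangent of half this angle, whatever the lens; pixels are square), "cx", "cy" (the principal point, pixels), "k1" (the pictures are not rectified: a ray, as slopes to the right and down, at radius r is drawn at 1 + k1 r^2 times it, then the intrinsics apply), "R" (3x3) and "t" (3): a world point X has camera coordinates R X + t. Camera axes: x right, y down, z forward; pixel columns grow to the right and rows downward; lengths in m; the calibration is good to about 2 mm. A picture is of the moment at which its call begins: read the wrist's pose just before it. camera_info takes no time and is no camera call; for the wrist camera it gives the pose at the moment of the call.
- r.close_job(): hands the job in; it is judged then, once.
The state is a dict: "t": time; "joint_pos": joint angles; "qd": joint speeds; "joint_torque": joint torques, N m; "tcp_pos": TCP position; "tcp_rot": TCP orientation; "force": force on the tool from outside, world axes, zero at the start; "wrist_torque": the same for the moment, N m; "opening": finger opening in m; "finger_force": force on a finger pad.
Only numpy, scipy, OpenCV 4.12 (cv2) and the standard library are available. Lean on these libraries where they do the work, as an engineer would, in place of code of your own. Each camera call takes 0.05 s, during which the arm holds its last target. There are 200 camera calls.

TASK

Clear the silver casket for a lid check: put the brass spoon that lies across it flat into the copper tray and the orange-handled file flat into the blue tray. Then take the copper lid by its black handle, carry it over the rack of upright punches without bumping the rack, and hold it still and level about a centimetre above the casket's rim, centred and turned to match the casket, never touching the casket with it. Finish while still holding the lid there, and leave the three lidded cups where they stand.

Things in the scene. Friction and masses are not known exactly. Their poses are not given: they have to be found in the camera images.
- casket: Open silver-coloured metal casket, fixed to the bench, 150 (its x) x 90 (its y) x 60 high, walls and floor 5 mm thick. Origin: centre of its underside; z up, so the rim is 60 mm above the origin. At the start the spoon and the file lie across its mouth side by side, roughly along its y, their centres about 60 mm apart along its x; either may be at either end.
- lid: Loose copper lid lying on the bench, plate 156 (its x) x 96 (its y) x 6 thick, about 0.25 kg, with an upright black handle on the middle of its top: 60 long (along x), 14 wide (along y), 30 high, from 6 to 36 mm above the underside. Origin: centre of the underside; z up. It overhangs the casket by 3 mm all round; either way round is right.
- spoon: Loose brass coffee spoon, 130 long (its x), handle a bar 10 wide and 6 thick reaching from x -65 to +31, round bowl 34 wide and about 7 thick centred at x +48, 35 g. Flat underside. Origin: middle of its length, on the underside; z up.
- spoon_bowl (a point): Outer edge of the spoon's bowl, at x +65, 3 mm above its underside.
- spoon_end (a point): Handle end of the spoon, at x -65, 3 mm above its underside.
- file: Loose flat hand file, 130 long (its x): dark steel blade 12 wide, 6 thick from x -15 to +65, orange plastic handle 16 wide, 12 thick from x -65 to -10, 60 g. Flat underside. Origin: middle of its length, on the underside; z up.
- file_tip (a point): Blade tip of the file, at x +65, 3 mm above its underside.
- file_end (a point): Handle end of the file, at x -65, 3 mm above its underside.
- copper_tray: Copper open tray for spoons, fixed, 185 (its x) x 105 (its y) x 25 high, walls and floor 4 mm thick. Origin: centre of its underside, z up. It may lie nearer or farther from the casket than the blue tray.
- blue_tray: Blue open tray for tools, fixed, same size and origin as the copper tray.
- rack: Fixed wooden rack between lid and casket, block 340 long (its x) x 30 wide (its y) x 60 high, with a row of upright steel punches, the tallest reaching 110 mm above the bench. Origin: centre of its underside, z up.
- cup0: Loose lidded silver-coloured cup, 62 mm across, 68 high, beyond the casket; leave alone. Origin: centre of its underside.
- cup1: Loose lidded copper cup, same size, beyond the lid; leave alone. Origin: centre of its underside.
- cup2: Loose lidded silver-coloured cup, same size, beyond the trays; leave alone. Origin: centre of its underside.

How it is judged:
By the outcome, as a careful person would: the job done as asked, in the order asked, and still so for the second after the job is handed in, while the arm keeps its last pose, push and grip.
It also fails if it takes over 72 s, if anything falls off the work surface, if the arm or the gripper's body presses on something with over 40 N, if the wrist force passes 120 N, or if a joint passes its speed limit or range.

## Working session

There is one attempt and no reset: what is moved stays moved. The work goes in short steps, Python scripts to look and compute and a tool call to move; the robot and the scene stay as the last step left them, time stands still between calls to the robot, and variables do not carry over. Pictures are saved under pics/ and viewed, at most 10 in all, crops included, and the job is handed in when it is done.

Besides the shell and the picture viewer there is one more tool, called after "Emit:" as name(argument=value, ...) on one line, values as JSON. jog_arm: Moves the arm, as the interface text tells. Its arguments: {"type":"object","properties":{"steps":{"type":"array","items":{"type":"object","properties":{"x":{"type":"number"},"y":{"type":"number"},"z":{"type":"number"},"turn":{"type":"number"},"claw":{"type":"number"}}}},"newtons":{"type":"number"}},"required":["steps"]}

```bash
mkdir -p pics; ls
cat > h.py <<'E'
import numpy as np, cv2
from plant import r
def info(n):
    c=r.camera_info(n); f=240/np.tan(np.radians(c["fov_y"])/2)
    return f,c["cx"],c["cy"],c["k1"],np.array(c["R"]),np.array(c["t"])
def rays(ci,uv):
    f,cx,cy,k1,R,t=ci; uv=np.atleast_2d(np.array(uv,float))
    K=np.array([[f,0,cx],[0,f,cy],[0,0,1]])
    return cv2.undistortPoints(uv[:,None],K,np.array([k1,0,0,0.]))[:,0]
def unproj(ci,uv,d):
    s=rays(ci,uv); d=np.atleast_1d(d)
    return (np.c_[s,np.ones(len(s))]*d[:,None]-ci[5])@ci[4]
def onz(ci,uv,z):
    s=rays(ci,uv); v=np.c_[s,np.ones(len(s))]@ci[4]; o=-ci[4].T@ci[5]
    return o+v*((z-o[2])/v[:,2])[:,None]
def proj(ci,X):
    f,cx,cy,k1,R,t=ci; X=np.atleast_2d(X)
    K=np.array([[f,0,cx],[0,f,cy],[0,0,1]])
    return cv2.projectPoints(X[:,None].astype(float),cv2.Rodrigues(R)[0],t,K,np.array([k1,0,0,0.]))[0][:,0]
def cloud(ci,d):
    m=d>0; v,u=np.nonzero(m); return np.c_[u,v],unproj(ci,np.c_[u,v],d[m])
E
python3 - <<'E'
from h import *
s=r.read_state(); print(s["t"],s["tcp_pos"],s["tcp_rot"],s["opening"])
for n in("scene","side","wrist"):
    ci=info(n); p,d=r.camera(n); cv2.imwrite(f"pics/{n}0.png",p); np.savez(f"{n}0.npz",p=p,d=d,ci=np.array(ci,dtype=object))
    print(n,ci[:4],-ci[4].T@ci[5],(d>0).mean())
E
```

```text
pics
0.0 [0.27679387 0.61514386 0.20476366] [-1.79926257e+02  5.81554629e-03  1.55775417e+02] 0.09365387009698728
scene (np.float64(601.7504656383137), 319.70762300361963, 246.97599325401487, -0.07785502435889552) [1.22175673 0.41946235 1.05005075] 0.9961458333333333
side (np.float64(488.02660880318336), 320.4803286211328, 240.5029884094709, -0.06145389004103745) [ 0.30033329 -0.68295245  0.96525981] 0.9959830729166667
wrist (np.float64(373.6446211389616), 322.40524666531604, 239.64201211698997, -0.0769002156080476) [0.20277248 0.64863243 0.38426959] 0.9960546875
```

View pics/scene0.png

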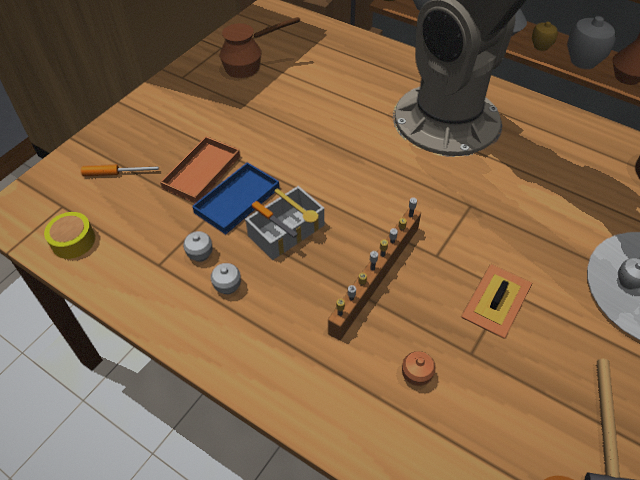

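View pics/side0.png

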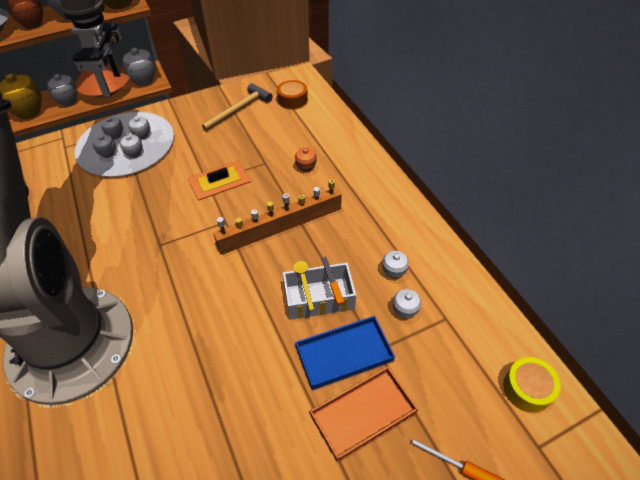

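The scene view shows the casket at (285,222), the spoon bowl at (310,215), the file handle at (262,210), the blue tray at (237,197), the copper tray at (201,168), the rack from (335,325) to (415,212) and the lid at (498,298). In the side view the casket is at (320,290), the spoon at (305,288), the file at (333,280) and the lid at (219,180).

```bash
cat > m.py <<'E'
from h import *
def load(n):
    z=np.load(n+"0.npz",allow_pickle=True); return z["p"],z["d"],tuple(z["ci"])
def rect(P):
    c,s,a=cv2.minAreaRect((P[:,:2]*1000).astype(np.float32))
    if s[0]<s[1]: s=s[::-1]; a+=90
    return np.round(c,1),np.round(s,1),round((a+90)%180-90,1)
E
python3 - <<'E'
from m import *
W={"scene":dict(casket=(285,222,50),lid=(498,298,50),blue=(237,197,50),copper=(201,168,45),rack=(375,275,85)),
 "side":dict(casket=(320,290,45),lid=(219,180,40),blue=(345,352,55),copper=(363,413,58),rack=(280,222,75))}
for n in W:
    p,d,ci=load(n); hsv=cv2.cvtColor(p,cv2.COLOR_BGR2HSV)
    uv,X=cloud(ci,d); H=hsv[uv[:,1],uv[:,0]].astype(int)
    tb=np.abs(X[:,2])<.02; print(n,"table z",np.median(X[tb,2]))
    for k,(u,v,R) in W[n].items():
        w=(np.abs(uv-[u,v]).max(1)<R)
        P=X[w]; print(k,"zhist",[(round(a*1000),int(c)) for c,a in zip(*np.histogram(P[:,2],np.arange(-.005,.13,.005))) if c>15])
    w=lambda k:(np.abs(uv-W[n][k][:2]).max(1)<W[n][k][2])
    hh,ss,vv=H.T
    b=w("blue")&(hh>100)&(hh<125)&(ss>150); print("blue",b.sum(),rect(X[b]))
    q=w("casket")
    spoon=q&(hh>20)&(hh<32)&(ss>140)&(vv>120)&(X[:,2]>.05); print("spoon",spoon.sum(),rect(X[spoon]),np.percentile(X[spoon,2],[5,50,95]))
    fh=q&(hh>5)&(hh<18)&(ss>200)&(vv>120)&(X[:,2]>.05); print("fileh",fh.sum(),rect(X[fh]),np.percentile(X[fh,2],[5,50,95]))
    bl=w("lid")&(vv<60); print("lid handle",bl.sum(),rect(X[bl]),np.percentile(X[bl,2],[5,50,95]))
    top=w("lid")&(X[:,2]>.004)&(X[:,2]<.03); print("lid",top.sum(),rect(X[top]))
    rim=q&(X[:,2]>.055)&(X[:,2]<.0625)&(ss<70); print("rim",rim.sum(),rect(X[rim]),np.median(X[rim,2]))
    for k in("rack",): 
        t=w(k)&(X[:,2]>.055)&(X[:,2]<.064)&(hh<25)&(ss>100); print(k,t.sum(),rect(X[t]))
    print("punch max",X[w("rack"),2].max())
    t=w("copper")&(X[:,2]>.02)&(X[:,2]<.029); print("copper",t.sum(),rect(X[t]))
    t=w("blue")&(X[:,2]>.02)&(X[:,2]<.029)&(hh>100); print("blue rim",t.sum(),rect(X[t]))
E
```

```text
scene table z 0.0004043383060128948
casket zhist [(-5, 2262), (0, 3542), (5, 836), (10, 254), (15, 245), (20, 293), (25, 201), (30, 182), (35, 188), (40, 184), (45, 176), (50, 199), (55, 300), (60, 351), (65, 374), (70, 114)]
lid zhist [(-5, 2655), (0, 4478), (5, 2090), (10, 280), (30, 61), (35, 115)]
blue zhist [(-5, 1776), (0, 3614), (5, 1281), (10, 421), (15, 425), (20, 549), (25, 218), (30, 88), (35, 97), (40, 100), (45, 118), (50, 240), (55, 277), (60, 209), (65, 182), (70, 97)]
copper zhist [(-5, 2008), (0, 3556), (5, 966), (10, 328), (15, 342), (20, 467), (25, 170)]
rack zhist [(-5, 9414), (0, 13775), (5, 705), (10, 156), (15, 160), (20, 184), (25, 194), (30, 172), (35, 187), (40, 183), (45, 193), (50, 291), (55, 753), (60, 929), (65, 265), (70, 64), (75, 71), (80, 93), (85, 113), (90, 99), (95, 97), (100, 106), (105, 53), (110, 48)]
blue 2712 (array([ 538.3, -290.6]), array([188.3, 129.6]), -6.2)
spoon 262 (array([ 515.6, -123.5]), array([130.2,  30.6]), 71.6) [0.06242643 0.06619842 0.06978734]
fileh 122 (array([ 570.9, -174.5]), array([54.2, 24. ]), 85.2) [0.06767056 0.07106
[... 1425 characters left out ...]
184.4, 105.4]), -5.2)
spoon 295 (array([ 524.9, -138.1]), array([141.8,  80. ]), -71.2) [0.06313628 0.06636234 0.06913247]
fileh 145 (array([ 572.7, -177.4]), array([53.7, 16.2]), 81.8) [0.06858198 0.07214376 0.0748498 ]
lid handle 180 (array([486.6, 223.6]), array([250.3,  56.6]), -77.7) [0.01170627 0.0254741  0.03815826]
lid 1418 (array([466.9, 353.6]), array([331.9, 222.7]), 69.0)
rim 447 (array([ 549.6, -133. ]), array([150.2,  93.5]), -15.9) 0.05963026403154166
rack 1248 (array([614.4,  78.4]), array([405.3, 296.2]), 31.1)
punch max 0.11469260563485137
copper 1000 (array([ 515.3, -406.1]), array([207.9, 188.8]), -18.8)
blue rim 705 (array([ 561.3, -268.9]), array([234.5, 172.4]), -14.8)
```

Run:
```python
from m import *
C=[];Hs=[];S=[]
for i,n in enumerate(("scene","side")):
    p,d,ci=load(n); hsv=cv2.cvtColor(p,cv2.COLOR_BGR2HSV); uv,X=cloud(ci,d); C.append(X); Hs.append(hsv[uv[:,1],uv[:,0]].astype(int)); S.append(np.full(len(X),i))
X=np.vstack(C);H=np.vstack(Hs);S=np.hstack(S); hh,ss,vv=H.T
def near(x,y,r): return np.hypot(X[:,0]-x/1e3,X[:,1]-y/1e3)<r/1e3
def big(m):  # largest connected blob in 2mm top-down grid
    g=np.zeros((700,700),np.uint8); ij=((X[:,:2]+[0,.7])/.002).astype(int); ok=m&(ij>=0).all(1)&(ij<700).all(1)
    g[ij[ok,0],ij[ok,1]]=1; g=cv2.morphologyEx(g,cv2.MORPH_CLOSE,np.ones((5,5)))
    _,L,st,_=cv2.connectedComponentsWithStats(g); k=1+st[1:,4].argmax(); ok[ok]=L[ij[ok,0],ij[ok,1]]==k; return ok
z=X[:,2]
Q={"lid":near(465,344,120)&(z>.004)&(z<.012)&(ss>120)&(vv>70),
"lidh":near(465,344,50)&(z>.028)&(z<.045),
"blue":near(537,-285,130)&(hh>100)&(hh<128)&(ss>120),
"copper":near(515,-395,130)&(z>.018)&(z<.032),
"rack":near(600,80,220)&(z>.052)&(z<.066),
"spoon":near(530,-128,85)&(hh>20)&(hh<32)&(ss>140)&(vv>100)&(z>.057),
"fileh":near(571,-175,45)&(hh>5)&(hh<18)&(ss>190)&(z>.06),
"blade":near(580,-110,75)&(ss<110)&(z>.062)&(vv<130),
"rim":near(550,-133,98)&(z>.055)&(z<.0635)&(ss<80)}
for k,m in Q.items():
    for s in(0,1,2):
        mm=big(m&((S==s)|(s==2)));P=X[mm]; print(k,s,mm.sum(),*rect(P),"z",np.round(np.percentile(P[:,2],[10,50,90])*1e3,1),"mean",np.round(P[:,:2].mean(0)*1e3,1))
hi=(z>.06)&(z<.13)&near(600,80,220); P=X[hi]; print("punches z max",P[:,2].max(), P[P[:,2]>.1].round(2)[::40])
for c in ((700,-180),(660,-250),(700,300)): 
    m=big(near(*c,120)&(z>.03)&(z<.08)&(ss<255)); print("cup?",rect(X[m]))
```

```text
lid 0 2495 [461.8 339.4] [191.  132.6] 7.2 z [4.9 7.3 9.9] mean [466.2 342.7]
lid 1 1048 [461.9 341.4] [173.5 117. ] 3.0 z [4.9 7.4 9.9] mean [460.1 336. ]
lid 2 3711 [469.9 326.7] [220.7 195.2] 6.6 z [4.7 7.2 9.9] mean [464.4 339.2]
lidh 0 188 [463.6 343.8] [63.6 14.2] 2.1 z [32.5 36.2 39.3] mean [465.3 344.1]
lidh 1 116 [461.2 340.9] [58.7 17.2] 0.2 z [29.8 35.4 38.3] mean [461.3 339.7]
lidh 2 304 [463.6 341.9] [63.5 18.9] -0.4 z [31.3 35.7 38.8] mean [463.8 342.4]
blue 0 2995 [ 539.8 -280.2] [187.6 110.7] -5.1 z [ 1.1  5.  22.2] mean [ 537.6 -285.8]
blue 1 4249 [ 537.1 -284.4] [184.4 106.2] -5.5 z [ 2.3  5.  22.9] mean [ 538.4 -282.2]
blue 2 7244 [ 539.2 -281.4] [188.  112.5] -5.4 z [ 1.7  5.  22.6] mean [ 538.1 -283.7]
copper 0 553 [ 512.4 -413.2] [191.6 111.2] 4.6 z [19.1 22.8 26.6] mean [ 516.7 -414.9]
copper 1 819 [ 512.5 -415.9] [186.6 106.5] 4.8 z [20.  24.5 27.1] mean [ 511.5 -416.8]
copper 2 1963 [ 516.4 -391.7] [203.6 192.6] -8.8 z [19.4 23.9 27. ] mean [ 517.3 -389.7]
rack 0 1483 [553.  104.5] [340.3  32.5] 0.9 z [56.7 60.3 63.4] mean [574.  109.2]
rack 1 1284 [552.6 101
[... 835 characters left out ...]
 306 [ 584.6 -110.4] [75.1 13.9] 79.8 z [64.  66.4 68.9] mean [ 584.3 -110.7]
rim 0 207 [ 607.  -135.5] [118.1  49.6] 85.1 z [56.2 59.4 62.3] mean [ 610.7 -140.2]
rim 1 171 [ 495.5 -118.1] [94.3 41.9] 77.9 z [56.9 59.9 62.2] mean [ 487.1 -123.1]
rim 2 506 [ 599.4 -130.7] [128.7  81. ] -69.9 z [56.3 59.9 62.4] mean [ 599.2 -132. ]
punches z max 0.11469260563485137 [[0.4  0.1  0.11]
 [0.41 0.1  0.1 ]
 [0.53 0.1  0.1 ]
 [0.58 0.1  0.11]
 [0.69 0.1  0.1 ]
 [0.7  0.11 0.1 ]
 [0.57 0.11 0.11]
 [0.54 0.1  0.1 ]
 [0.4  0.09 0.11]]
cup? (array([ 710.9, -249. ]), array([65.4, 61.4]), 47.8)
cup? (array([ 710.9, -249. ]), array([65.4, 61.4]), 47.8)
cup? (array([706.3, 282.8]), array([64.6, 60.2]), 61.4)
```

Two views agree on every item: spoon top at z 66, file 66 to 72, lid handle top at 36 and rack at y≈102. Next I'll compute the first move, to hover above the spoon.

```bash
cat > go.py <<'E'
from h import *
from scipy.spatial.transform import Rotation as Ro
def go(x,y,z,yaw):
    s=r.read_state(); R=Ro.from_euler("xyz",s["tcp_rot"],degrees=True).as_matrix()
    d=R.T@(np.array([x,y,z])-s["tcp_pos"])/.04
    t=((s["tcp_rot"][2]-yaw+180)%360-180)/5
    print("t",round(s["t"],2),"pos",np.round(s["tcp_pos"],4),"rot",np.round(s["tcp_rot"],2),"op",round(s["opening"],4),"-> xyz",np.round(d,3),"turn",round(t,3),"q",np.round(s["joint_pos"],0))
if __name__=="__main__":
    import sys; go(*map(float,sys.argv[1:]))
E
python3 go.py .5206 -.1093 .16 72; python3 go.py .54 -.12 .2 72
```

```text
t 0.15 pos [0.2768 0.6152 0.205 ] rot [-179.94    0.    155.77] op 0.0937 -> xyz [-12.99  -14.017   1.138] turn 16.755 q [-74.  24.   4.  92.  -2.  64.  -4.]
t 0.15 pos [0.2768 0.6152 0.205 ] rot [-179.94    0.    155.77] op 0.0937 -> xyz [-13.543 -14.063   0.138] turn 16.755 q [-74.  24.   4.  92.  -2.  64.  -4.]
```

Emit:
jog_arm(steps=[{"x":-6.5,"y":-7,"z":0,"turn":8,"claw":0.28},{"x":-6.5,"y":-7,"z":0,"turn":8,"claw":0.28},{"x":-6.5,"y":-7,"z":0,"turn":8,"claw":0.28},{"x":-6.5,"y":-7,"z":0,"turn":8,"claw":0.28},{"x":-6.5,"y":-7,"z":0,"turn":8,"claw":0.28},{"x":-6.5,"y":-7,"z":0,"turn":8,"claw":0.28},{"x":-13,"y":-14,"z":0,"turn":16.8,"claw":0.28},{"x":-13,"y":-14,"z":0,"turn":16.8,"claw":0.28},{"x":-13,"y":-14,"z":0,"turn":16.8,"claw":0.28},{"x":-13,"y":-14,"z":0,"turn":16.8,"claw":0.28},{"x":-13,"y":-14,"z":0,"turn":16.8,"claw":0.28},{"x":-13,"y":-14,"z":0,"turn":16.8,"claw":0.28},{"x":-13,"y":-14,"z":0,"turn":16.8,"claw":0.28},{"x":-13,"y":-14,"z":0,"turn":16.8,"claw":0.28},{"x":-13,"y":-14,"z":0,"turn":16.8,"claw":0.28},{"x":-13,"y":-14,"z":0,"turn":16.8,"claw":0.28},{"x":-13,"y":-14,"z":0,"turn":16.8,"claw":0.28},{"x":-13,"y":-14,"z":0,"turn":16.8,"claw":0.28}], newtons=30)

```text
t: 2.4
tcp_pos: [0.5214, -0.108, 0.2056]
tcp_rot: [180.0, -0.0, 71.8]
force: [-0.1, 1.1, -0.4]
opening: 0.0264
finger_force: 0.0
```

```bash
python3 - <<'E'
from m import *
ci=info("wrist"); p,d=r.camera("wrist"); cv2.imwrite("pics/w1.png",p); np.savez("w10.npz",p=p,d=d,ci=np.array(ci,dtype=object))
X0=np.array([[516,-123.6],[573.5,-176.3],[584.5,-110.4],[549.6,-133]])/1e3
print(proj(ci,np.c_[X0,[.066,.072,.066,.06]]).round())
hsv=cv2.cvtColor(p,cv2.COLOR_BGR2HSV); uv,X=cloud(ci,d); h,s,v=hsv[uv[:,1],uv[:,0]].astype(int).T
n=np.hypot(*(X[:,:2]-[.55,-.133]).T)<.1
for k,m in dict(spoon=n&(h>20)&(h<32)&(s>140)&(v>100)&(X[:,2]>.06),fileh=n&(h>5)&(h<18)&(s>190)&(X[:,2]>.062)).items(): print(k,m.sum(),rect(X[m]),np.percentile(X[m,2],[10,50,90]))
E
python3 go.py .5206 -.1093 .057 72
```

```text
[[322. 245.]
 [401. 281.]
 [392. 208.]
 [360. 242.]]
spoon 1735 (array([ 525.2, -126.5]), array([127.1,  32.5]), 83.8) [0.06517758 0.06619086 0.06722659]
fileh 397 (array([ 550.6, -118.2]), array([166.8,  72.1]), -56.2) [0.07017755 0.07172209 0.31600538]
t 2.45 pos [ 0.5214 -0.1082  0.2056] rot [ 1.80e+02 -1.00e-02  7.18e+01] op 0.0262 -> xyz [-0.032 -0.01   3.714] turn -0.04 q [-31.  13.  42. 112. -10.  58.  -3.]
```

View pics/w1.png

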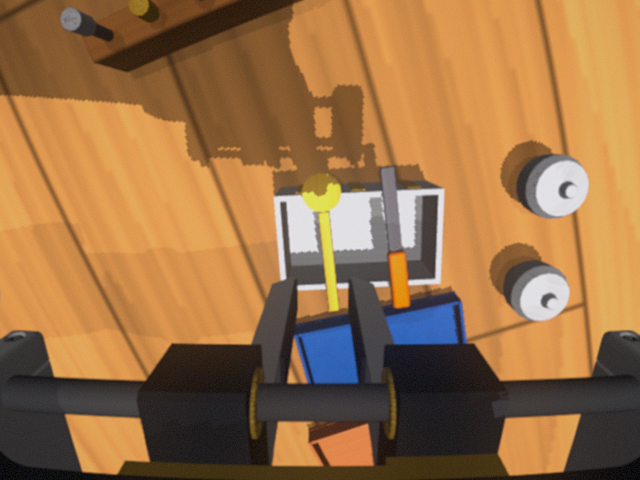

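The wrist view shows the bowl at (321,193), the handle end at (333,310), the file tip at (388,168) and the file end at (402,307). The rectangle fit skews the spoon, so I'll fit its handle axis instead.

```bash
python3 - <<'E'
from m import *
for nm in("scene","side","w1"):
    p,d,ci=load(nm)
    hsv=cv2.cvtColor(p,cv2.COLOR_BGR2HSV); uv,X=cloud(ci,d); h,s,v=hsv[uv[:,1],uv[:,0]].astype(int).T
    n=np.hypot(*(X[:,:2]-[.55,-.133]).T)<.1
    m=n&(h>20)&(h<32)&(s>140)&(v>100)&(X[:,2]>.057)&(X[:,2]<.075)
    g=np.zeros((480,640),np.uint8); g[uv[m,1],uv[m,0]]=1; _,L,st,_=cv2.connectedComponentsWithStats(g); m[m]=L[uv[m,1],uv[m,0]]==1+st[1:,4].argmax()
    P=X[m]; y=P[:,1]; H=P[y<y.max()-.042,:2].astype(np.float32); B=P[y>y.max()-.03,:2]
    vx,vy,x0,y0=cv2.fitLine(H,cv2.DIST_HUBER,0,.01,.01).ravel(); print(nm,len(P),"ang",np.degrees(np.arctan2(vy,vx))%180,"pt",x0,y0,"y ext",y.min(),y.max(),"end x",P[y.argmin(),0],"bowl x",B[:,0].mean(), "med z",np.median(P[:,2]))
    fh=n&(h>5)&(h<18)&(s>190)&(X[:,2]>.064)&(X[:,2]<.08)&(X[:,0]>.54); print(" fileh",rect(X[fh]))
E
python3 - <<'E'
from h import *
z=np.load("w10.npz",allow_pickle=True); ci=tuple(z["ci"])
print(onz(ci,[(275,194),(443,188),(442,281),(279,288)],.06).round(4), onz(ci,[(321,176),(333,310),(388,168),(402,307)],.066).round(4))
E
```

```text
scene 261 ang 77.91237 pt 0.51644945 -0.14942461 y ext -0.1880619917101498 -0.06069532915834994 end x 0.5033002651176706 bowl x 0.5302857828025814 med z 0.06619888524855344
 fileh (array([ 574. , -174.7]), array([55.5, 17.4]), 80.7)
side 290 ang 77.89977 pt 0.5155392 -0.14742202 y ext -0.18900237914998608 -0.06195040948972048 end x 0.5080551262050194 bowl x 0.5307012897221027 med z 0.06637402588975565
 fileh (array([ 572.6, -177.9]), array([55.7, 16.2]), 81.8)
w1 1685 ang 78.193275 pt 0.5144873 -0.15029694 y ext -0.18879843238113783 -0.07192711479465386 end x 0.5103995412174966 bowl x 0.5297821091342733 med z 0.0661767337172539
 fileh (array([ 572.5, -175.4]), array([53.8, 15.5]), 80.4)
[[ 0.4909 -0.0679  0.06  ]
 [ 0.6328 -0.1086  0.06  ]
 [ 0.612  -0.1942  0.06  ]
 [ 0.4637 -0.1527  0.06  ]] [[ 0.5343 -0.0649  0.066 ]
 [ 0.5059 -0.1875  0.066 ]
 [ 0.5903 -0.0761  0.066 ]
 [ 0.5687 -0.205   0.066 ]]
```

```bash
python3 go.py .5237 -.1103 .057 78
```

```text
t 2.45 pos [ 0.5214 -0.1082  0.2056] rot [ 1.80e+02 -1.00e-02  7.18e+01] op 0.0262 -> xyz [-0.032  0.071  3.714] turn -1.24 q [-31.  13.  42. 112. -10.  58.  -3.]
```

Emit:
jog_arm(steps=[{"x":-0.03,"y":0.07,"z":1,"turn":-1.24,"claw":0.28},{"x":-0.03,"y":0.07,"z":2,"turn":-1.24,"claw":0.28},{"x":-0.03,"y":0.07,"z":2.8,"turn":-1.24,"claw":0.28},{"x":-0.03,"y":0.07,"z":3.3,"turn":-1.24,"claw":0.28},{"x":-0.03,"y":0.07,"z":3.7,"turn":-1.24,"claw":0.28},{"x":-0.03,"y":0.07,"z":3.7,"turn":-1.24,"claw":0.28},{"x":-0.03,"y":0.07,"z":3.7,"turn":-1.24,"claw":0.28},{"x":-0.03,"y":0.07,"z":3.7,"turn":-1.24,"claw":0},{"x":-0.03,"y":0.07,"z":3.7,"turn":-1.24,"claw":0},{"x":-0.03,"y":0.07,"z":3.7,"turn":-1.24,"claw":0},{"x":-0.03,"y":0.07,"z":3.7,"turn":-1.24,"claw":0},{"x":-0.03,"y":0.07,"z":3.7,"turn":-1.24,"claw":0}], newtons=30)

```text
t: 3.95
tcp_pos: [0.524, -0.1105, 0.0579]
tcp_rot: [180.0, -0.0, 78.0]
force: [-1.1, 1.1, 7.1]
opening: 0.0096
finger_force: 30.0
```

Emit:
jog_arm(steps=[{"z":-0.3},{"z":-0.8},{"z":-1.6},{"z":-2.5},{"z":-3},{"z":-3},{"z":-3}])

```text
invalid input
```

```bash
python3 go.py .5274 -.4148 .08 4.7
python3 - <<'E'
from m import *
print(r.read_state()["finger_force"],r.read_state()["opening"])
ci=info("wrist"); p,d=r.camera("wrist")
hsv=cv2.cvtColor(p,cv2.COLOR_BGR2HSV); uv,X=cloud(ci,d); h,s,v=hsv[uv[:,1],uv[:,0]].astype(int).T
m=(h>20)&(h<32)&(s>140)&(v>100)&(X[:,2]>.12)&(X[:,2]<.25)&(np.hypot(*(X[:,:2]-[.525,-.12]).T)<.08)
P=X[m];b=(P[:,1]-P[:,1].min())//.012
for k in np.unique(b): print(k,(b==k).sum(),np.median(P[b==k],0).round(4))
E
```

```text
t 3.95 pos [ 0.524  -0.1105  0.0579] rot [ 1.7996e+02 -2.0000e-02  7.7980e+01] op 0.0096 -> xyz [-7.422  1.669 -0.553] turn 14.655 q [-22.  26.  34. 119. -21.  42.  13.]
30.00160038471222 0.0095887770926998
0.0 60 [ 0.529  -0.0833  0.1735]
```

All fields are needed in each row.

Emit:
jog_arm(steps=[{"x":0,"y":0,"z":-0.3,"turn":0,"claw":0},{"x":0,"y":0,"z":-0.8,"turn":0,"claw":0},{"x":0,"y":0,"z":-1.6,"turn":0,"claw":0},{"x":0,"y":0,"z":-2.5,"turn":0,"claw":0},{"x":0,"y":0,"z":-3,"turn":0,"claw":0},{"x":0,"y":0,"z":-3,"turn":0,"claw":0},{"x":0,"y":0,"z":-3,"turn":0,"claw":0}], newtons=30)

```text
t: 4.88
tcp_pos: [0.5233, -0.1104, 0.1771]
tcp_rot: [-180.0, -0.0, 78.0]
force: [0.2, -0.1, -0.5]
opening: 0.0095
finger_force: 30.0
```

```bash
python3 go.py .5274 -.4148 .08 4.7
python3 - <<'E'
from m import *
print(r.read_state()["finger_force"],r.read_state()["opening"])
ci=info("wrist"); p,d=r.camera("wrist"); cv2.imwrite("pics/w2.png",p)
hsv=cv2.cvtColor(p,cv2.COLOR_BGR2HSV); uv,X=cloud(ci,d); h,s,v=hsv[uv[:,1],uv[:,0]].astype(int).T
m=(h>20)&(h<32)&(s>140)&(v>100)&(X[:,2]>.13)&(X[:,2]<.25)&(np.hypot(*(X[:,:2]-[.525,-.12]).T)<.08)
P=X[m];b=(P[:,1]-P[:,1].min())//.012
for k in np.unique(b): print(k,(b==k).sum(),np.median(P[b==k],0).round(4))
E
```

```text
t 4.88 pos [ 0.5233 -0.1104  0.1771] rot [-179.97   -0.     77.98] op 0.0095 -> xyz [-7.422  1.686  2.427] turn 14.656 q [-29.  16.  40. 113. -12.  55.   6.]
29.999815821647644 0.009545235611410461
0.0 56 [ 0.5074 -0.1861  0.1853]
2.0 156 [ 0.514  -0.1555  0.1852]
3.0 315 [ 0.5158 -0.1464  0.1853]
4.0 343 [ 0.5182 -0.134   0.1852]
5.0 405 [ 0.5207 -0.1223  0.1853]
6.0 102 [ 0.5229 -0.1117  0.1853]
7.0 51 [ 0.5257 -0.1002  0.1855]
8.0 114 [ 0.5279 -0.0873  0.1855]
9.0 73 [ 0.5239 -0.0754  0.1853]
10.0 19 [ 0.5317 -0.0662  0.1859]
```

Emit:
jog_arm(steps=[{"x":-1,"y":0.2,"z":0,"turn":2,"claw":0},{"x":-2,"y":0.45,"z":0,"turn":4,"claw":0},{"x":-3,"y":0.7,"z":0,"turn":6,"claw":0},{"x":-4,"y":0.9,"z":0,"turn":8,"claw":0},{"x":-5,"y":1.1,"z":0,"turn":10,"claw":0},{"x":-6,"y":1.4,"z":0,"turn":12,"claw":0},{"x":-7,"y":1.6,"z":0,"turn":14,"claw":0},{"x":-7.42,"y":1.69,"z":0,"turn":14.65,"claw":0},{"x":-7.42,"y":1.69,"z":0,"turn":14.65,"claw":0},{"x":-7.42,"y":1.69,"z":0,"turn":14.65,"claw":0},{"x":-7.42,"y":1.69,"z":1,"turn":14.65,"claw":0},{"x":-7.42,"y":1.69,"z":2,"turn":14.65,"claw":0},{"x":-7.42,"y":1.69,"z":3,"turn":14.65,"claw":0},{"x":-7.42,"y":1.69,"z":3.6,"turn":14.65,"claw":0},{"x":-7.42,"y":1.69,"z":4,"turn":14.65,"claw":0},{"x":-7.42,"y":1.69,"z":4.25,"turn":14.65,"claw":0},{"x":-7.42,"y":1.69,"z":4.25,"turn":14.65,"claw":0},{"x":-7.42,"y":1.69,"z":4.25,"turn":14.65,"claw":0}], newtons=30)

```text
t: 7.18
tcp_pos: [0.5283, -0.4154, 0.0083]
tcp_rot: [180.0, -0.0, 4.7]
force: [-1.0, -0.2, 0.1]
opening: 0.0091
finger_force: 30.0
```

Emit:
jog_arm(steps=[{"x":0,"y":0,"z":0.06,"turn":0,"claw":0},{"x":0,"y":0,"z":0.06,"turn":0,"claw":0},{"x":0,"y":0,"z":0.06,"turn":0,"claw":0.3},{"x":0,"y":0,"z":0.06,"turn":0,"claw":0.3},{"x":0,"y":0,"z":0.06,"turn":0,"claw":0.3},{"x":0,"y":0,"z":0.06,"turn":0,"claw":0.3},{"x":0,"y":0,"z":-0.4,"turn":0,"claw":0.3},{"x":0,"y":0,"z":-1.2,"turn":0,"claw":0.3},{"x":0,"y":0,"z":-2.5,"turn":0,"claw":0.3},{"x":0,"y":0,"z":-3.8,"turn":0,"claw":0.3},{"x":0,"y":0,"z":-4.3,"turn":0,"claw":0.3},{"x":0,"y":0,"z":-4.3,"turn":0,"claw":0.3},{"x":0,"y":0,"z":-4.3,"turn":0,"claw":0.3}], newtons=40)

```text
t: 8.8
tcp_pos: [0.5276, -0.4143, 0.1786]
tcp_rot: [-179.9, 0.1, 4.7]
force: [0.3, 0.4, -0.1]
opening: 0.0282
finger_force: 0.0
```

```bash
python3 go.py .5799 -.1362 .057 80.5
python3 - <<'E'
from m import *
ps=[]
for n in("side",):
    ci=info(n); p,d=r.camera(n); 
    cv2.imwrite("pics/s3.png",cv2.resize(p[240:470,260:440],None,fx=3,fy=3)[:600])
    hsv=cv2.cvtColor(p,cv2.COLOR_BGR2HSV); uv,X=cloud(ci,d); h,s,v=hsv[uv[:,1],uv[:,0]].astype(int).T
    fh=(np.hypot(*(X[:,:2]-[.58,-.17]).T)<.06)&(h>5)&(h<18)&(s>190)&(X[:,2]>.06)&(X[:,2]<.08); print(rect(X[fh]))
    m=(h>20)&(h<32)&(s>150)&(v>110)&(np.hypot(*(X[:,:2]-[.5125,-.416]).T)<.09); P=X[m]; print(rect(P),np.percentile(P[:,2],[10,50,90]))
E
```

```text
t 8.8 pos [ 0.5276 -0.4143  0.1786] rot [-1.7994e+02  5.0000e-02  4.7300e+00] op 0.0282 -> xyz [ 1.879 -6.819  3.045] turn -15.154 q [ -4.  36.  55.  96. -32.  65. -26.]
(array([ 572.8, -172.6]), array([49.2, 14.2]), 79.8)
(array([ 517. , -427.4]), array([129.8,  47. ]), 12.3) [0.0080318  0.01040704 0.01262706]
```

View pics/s3.png

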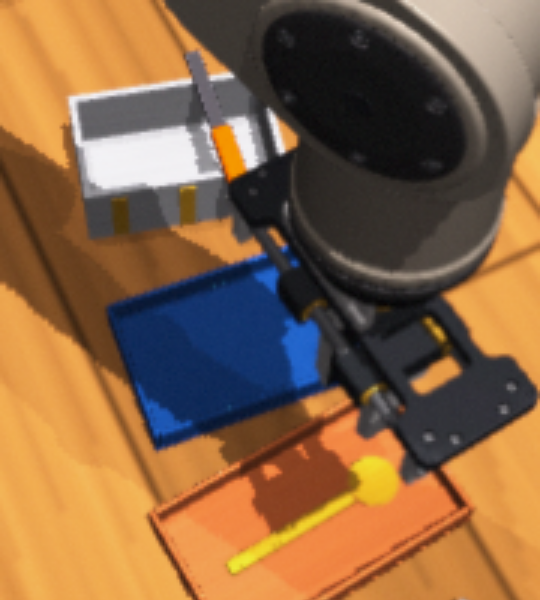

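The spoon lies flat in the copper tray, in the crop from (235,565) to (375,480), and the file is undisturbed at (215,120). Next I'll take the file.

Emit:
jog_arm(steps=[{"x":0.3,"y":-1,"z":0,"turn":-2.2,"claw":0.3},{"x":0.6,"y":-2.2,"z":0,"turn":-4.4,"claw":0.3},{"x":0.9,"y":-3.4,"z":0,"turn":-6.6,"claw":0.3},{"x":1.2,"y":-4.6,"z":0,"turn":-8.8,"claw":0.3},{"x":1.5,"y":-5.6,"z":0,"turn":-11,"claw":0.3},{"x":1.8,"y":-6.5,"z":0,"turn":-13.2,"claw":0.3},{"x":1.88,"y":-6.82,"z":0,"turn":-15.15,"claw":0.3},{"x":1.88,"y":-6.82,"z":0,"turn":-15.15,"claw":0.3},{"x":1.88,"y":-6.82,"z":0,"turn":-15.15,"claw":0.3},{"x":1.88,"y":-6.82,"z":0,"turn":-15.15,"claw":0.3}], newtons=40)

```text
t: 10.1
tcp_pos: [0.58, -0.138, 0.1792]
tcp_rot: [-180.0, 0.0, 80.2]
force: [0.0, -0.0, 0.4]
opening: 0.0281
finger_force: 0.0
```

```bash
python3 go.py .5799 -.1362 .057 80.5
python3 - <<'E'
from m import *
ci=info("wrist"); p,d=r.camera("wrist"); np.savez("w30.npz",p=p,d=d,ci=np.array(ci,dtype=object))
hsv=cv2.cvtColor(p,cv2.COLOR_BGR2HSV); uv,X=cloud(ci,d); h,s,v=hsv[uv[:,1],uv[:,0]].astype(int).T
fh=(np.hypot(*(X[:,:2]-[.575,-.17]).T)<.06)&(h>5)&(h<18)&(s>190)&(X[:,2]>.062)&(X[:,2]<.08); print("h",rect(X[fh]),np.median(X[fh,2]))
b=(np.hypot(*(X[:,:2]-[.585,-.11]).T)<.05)&(X[:,2]>.063)&(X[:,2]<.07)&(s<110); print("b",rect(X[b]),b.sum())
E
```

```text
t 10.1 pos [ 0.58   -0.138   0.1792] rot [-1.7997e+02  3.0000e-02  8.0240e+01] op 0.0281 -> xyz [ 0.045 -0.009  3.056] turn -0.052 q [-23.  22.  39. 106. -16.  58.  13.]
h (array([ 572.9, -175.3]), array([53.3, 14.4]), 80.1) 0.07172987964864139
b (array([ 583. , -116.1]), array([83.9, 15.6]), 80.3) 1422
```

Emit:
jog_arm(steps=[{"x":0.04,"y":0,"z":1,"turn":0,"claw":0.3},{"x":0.04,"y":0,"z":2,"turn":0,"claw":0.3},{"x":0.04,"y":0,"z":2.6,"turn":0,"claw":0.3},{"x":0.04,"y":0,"z":3.05,"turn":0,"claw":0.3},{"x":0.04,"y":0,"z":3.05,"turn":0,"claw":0.3},{"x":0.04,"y":0,"z":3.05,"turn":0,"claw":0.3},{"x":0.04,"y":0,"z":3.05,"turn":0,"claw":0},{"x":0.04,"y":0,"z":3.05,"turn":0,"claw":0},{"x":0.04,"y":0,"z":3.05,"turn":0,"claw":0},{"x":0.04,"y":0,"z":3.05,"turn":0,"claw":0},{"x":0.04,"y":0,"z":3.05,"turn":0,"claw":0},{"x":0.04,"y":0,"z":2.8,"turn":0,"claw":0},{"x":0.04,"y":0,"z":2.3,"turn":0,"claw":0},{"x":0.04,"y":0,"z":1.4,"turn":0,"claw":0},{"x":0.04,"y":0,"z":0.6,"turn":0,"claw":0},{"x":0.04,"y":0,"z":0.2,"turn":0,"claw":0},{"x":0.04,"y":0,"z":0.2,"turn":0,"claw":0},{"x":0.04,"y":0,"z":0.2,"turn":0,"claw":0}], newtons=40)

```text
t: 12.4
tcp_pos: [0.5801, -0.135, 0.1706]
tcp_rot: [-179.9, 0.0, 80.5]
force: [-0.0, -0.2, -1.5]
opening: 0.0114
finger_force: 40.0
```

```bash
python3 go.py .5403 -.2848 .006 -5.3
python3 - <<'E'
from m import *
ci=info("wrist"); p,d=r.camera("wrist")
hsv=cv2.cvtColor(p,cv2.COLOR_BGR2HSV); uv,X=cloud(ci,d); h,s,v=hsv[uv[:,1],uv[:,0]].astype(int).T
tz=r.read_state()["tcp_pos"][2]
m=(np.hypot(*(X[:,:2]-[.58,-.14]).T)<.085)&(X[:,2]>tz-.04)&(X[:,2]<tz+.03)
P=X[m];b=(P[:,1]-P[:,1].min())//.012
for k in np.unique(b): print(k,(b==k).sum(),np.median(P[b==k],0).round(4))
fh=m&(h>5)&(h<18)&(s>190); print("h",rect(X[fh]),np.median(X[fh,2]))
E
```

```text
t 12.4 pos [ 0.5801 -0.135   0.1706] rot [-1.7993e+02  1.0000e-02  8.0480e+01] op 0.0114 -> xyz [-3.856 -0.358  4.115] turn 17.156 q [-23.  23.  39. 106. -17.  57.  13.]
0.0 450 [ 0.574  -0.1749  0.1844]
1.0 557 [ 0.5754 -0.1641  0.1845]
2.0 658 [ 0.5772 -0.151   0.1839]
3.0 557 [ 0.5794 -0.1398  0.1787]
4.0 1722 [ 0.5812 -0.127   0.1831]
5.0 565 [ 0.5833 -0.1163  0.1786]
6.0 615 [ 0.5851 -0.104   0.1785]
7.0 653 [ 0.5874 -0.0922  0.1785]
8.0 676 [ 0.5892 -0.0801  0.1785]
9.0 13 [ 0.5863 -0.074   0.1771]
h (array([ 576. , -160.1]), array([40.8, 15.4]), 80.4) 0.1841667141392134
```

Emit:
jog_arm(steps=[{"x":-0.4,"y":0,"z":-0.2,"turn":2,"claw":0},{"x":-0.9,"y":-0.1,"z":-0.2,"turn":4,"claw":0},{"x":-1.4,"y":-0.15,"z":-0.2,"turn":6,"claw":0},{"x":-1.9,"y":-0.2,"z":-0.2,"turn":8,"claw":0},{"x":-2.4,"y":-0.25,"z":-0.2,"turn":10,"claw":0},{"x":-2.9,"y":-0.3,"z":-0.2,"turn":12,"claw":0},{"x":-3.4,"y":-0.35,"z":-0.2,"turn":14,"claw":0},{"x":-3.85,"y":-0.38,"z":-0.2,"turn":16,"claw":0},{"x":-3.85,"y":-0.38,"z":-0.2,"turn":17.15,"claw":0},{"x":-3.85,"y":-0.38,"z":-0.2,"turn":17.15,"claw":0},{"x":-3.85,"y":-0.38,"z":0.5,"turn":17.15,"claw":0},{"x":-3.85,"y":-0.38,"z":1.5,"turn":17.15,"claw":0},{"x":-3.85,"y":-0.38,"z":2.5,"turn":17.15,"claw":0},{"x":-3.85,"y":-0.38,"z":3.3,"turn":17.15,"claw":0},{"x":-3.85,"y":-0.38,"z":3.8,"turn":17.15,"claw":0},{"x":-3.85,"y":-0.38,"z":4,"turn":17.15,"claw":0},{"x":-3.85,"y":-0.38,"z":4.1,"turn":17.15,"claw":0},{"x":-3.85,"y":-0.38,"z":4.1,"turn":17.15,"claw":0},{"x":-3.85,"y":-0.38,"z":4.1,"turn":17.15,"claw":0}], newtons=40)

```text
t: 14.82
tcp_pos: [0.5406, -0.2848, 0.0082]
tcp_rot: [180.0, -0.1, -5.3]
force: [0.1, -0.7, -0.4]
opening: 0.0109
finger_force: 40.0
```

Emit:
jog_arm(steps=[{"x":0,"y":0,"z":0.05,"turn":0,"claw":0},{"x":0,"y":0,"z":0.05,"turn":0,"claw":0},{"x":0,"y":0,"z":0.05,"turn":0,"claw":0.35},{"x":0,"y":0,"z":0.05,"turn":0,"claw":0.35},{"x":0,"y":0,"z":0.05,"turn":0,"claw":0.35},{"x":0,"y":0,"z":0.05,"turn":0,"claw":0.35},{"x":0,"y":0,"z":-0.4,"turn":0,"claw":0.35},{"x":0,"y":0,"z":-1.4,"turn":0,"claw":0.35},{"x":0,"y":0,"z":-2.6,"turn":0,"claw":0.35},{"x":0,"y":0,"z":-3.8,"turn":0,"claw":0.35},{"x":0,"y":0,"z":-5,"turn":0,"claw":0.35},{"x":0,"y":0,"z":-5,"turn":0,"claw":0.35},{"x":0,"y":0,"z":-5,"turn":0,"claw":0.35}], newtons=50)

```text
t: 16.45
tcp_pos: [0.54, -0.2844, 0.2077]
tcp_rot: [-180.0, -0.0, -5.3]
force: [0.1, -0.5, -0.9]
opening: 0.0332
finger_force: 0.0
```

```bash
python3 go.py .53 -.11 .21 72
```

```text
t 16.45 pos [ 0.54   -0.2844  0.2077] rot [-1.7997e+02 -2.0000e-02 -5.2800e+00] op 0.0332 -> xyz [-0.65  -4.318 -0.055] turn -15.456 q [-23.  30.  62. 103. -29.  65. -46.]
```

Emit:
jog_arm(steps=[{"x":-0.1,"y":-0.6,"z":0,"turn":-2,"claw":0.35},{"x":-0.2,"y":-1.2,"z":0,"turn":-4,"claw":0.35},{"x":-0.3,"y":-1.8,"z":0,"turn":-6,"claw":0.35},{"x":-0.4,"y":-2.4,"z":0,"turn":-8,"claw":0.35},{"x":-0.5,"y":-3,"z":0,"turn":-10,"claw":0.35},{"x":-0.6,"y":-3.6,"z":0,"turn":-12,"claw":0.35},{"x":-0.65,"y":-4.3,"z":0,"turn":-14,"claw":0.35},{"x":-0.65,"y":-4.3,"z":0,"turn":-15.4,"claw":0.35},{"x":-0.65,"y":-4.3,"z":0,"turn":-15.4,"claw":0.35},{"x":-0.65,"y":-4.3,"z":0,"turn":-15.4,"claw":0.35}])

```text
t: 17.7
tcp_pos: [0.5297, -0.1114, 0.2071]
tcp_rot: [-180.0, 0.0, 71.5]
force: [-1.3, -0.1, -0.4]
opening: 0.0329
finger_force: 0.0
```

```bash
python3 - <<'E'
from m import *
ci=info("wrist"); p,d=r.camera("wrist"); cv2.imwrite("pics/w4.png",p); np.savez("w40.npz",p=p,d=d,ci=np.array(ci,dtype=object))
for n in("scene","side"):
    c2=info(n);p2,d2=r.camera(n); np.savez(n+"e0.npz",p=p2,d=d2,ci=np.array(c2,dtype=object)); cv2.imwrite(f"pics/{n}4.png",p2)
E
python3 go.py .463 .342 .2 1
```

```text
t 17.85 pos [ 0.5299 -0.1113  0.2073] rot [-1.7998e+02  3.0000e-02  7.1600e+01] op 0.0333 -> xyz [10.225 -5.164  0.179] turn 14.121 q [-34.  15.  47. 111. -13.  59.  -0.]
```

View pics/w4.png

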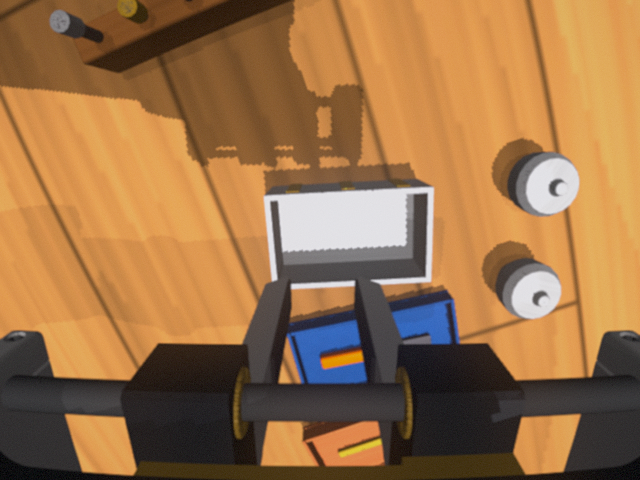

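View pics/side4.png

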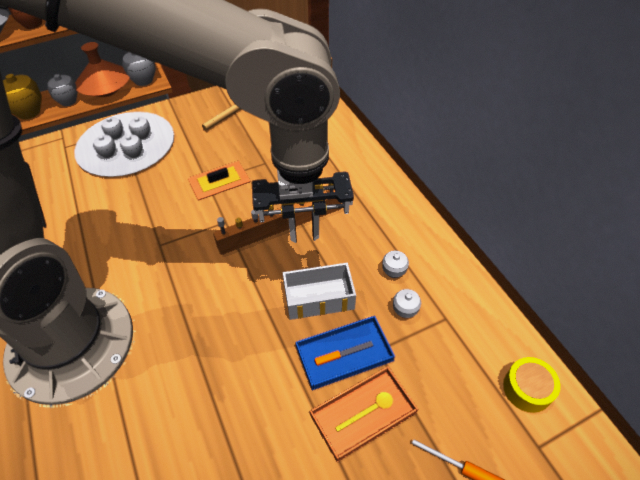

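Both pieces lie flat: the file at (343,352) in the blue tray and the spoon at (365,412) in the copper tray. In the wrist view the rim corners are at (266,195), (433,188), (432,280) and (275,287). Next I'll fit the casket rim and the lid handle.

```bash
cat > fit.py <<'E'
from m import *
from scipy.optimize import least_squares
def cl(n):
    p,d,ci=load(n); hsv=cv2.cvtColor(p,cv2.COLOR_BGR2HSV); uv,X=cloud(ci,d); return X,hsv[uv[:,1],uv[:,0]].astype(int).T
def fitframe(P,w,h,g):
    def res(q):
        a=np.radians(q[2]); D=P[:,:2]*1e3-q[:2]; x=abs(D@[np.cos(a),np.sin(a)]); y=abs(D@[-np.sin(a),np.cos(a)])
        dx,dy=x-w/2,y-h/2; return np.where((dx>0)&(dy>0),np.hypot(dx,dy),np.maximum(dx,dy))
    o=least_squares(res,g,loss="soft_l1",f_scale=2); return o.x,np.sqrt(np.mean(o.fun**2)),len(P)
E
python3 - <<'E'
from fit import *
def inb(X,w,h):
    a=np.radians(-15.9); D=X[:,:2]*1e3-[549.6,-132]; return (abs(D@[np.cos(a),np.sin(a)])<w)&(abs(D@[-np.sin(a),np.cos(a)])<h)
for n in("w4","sidee","scenee","side","scene"):
    X,(h,s,v)=cl(n); m=inb(X,86,56)&(X[:,2]>.057)&(X[:,2]<.0625)&(s<90)
    if n in("side","scene"): m&=~inb(X,60,80)
    print(n,*fitframe(X[m],145,85,[550,-133,-16]),"z",np.median(X[m,2]))
    if n!="w4":continue
    p,d,ci=load(n)
    for q in([549.6,-132,-15.9],): pass
# wrist: corner rays
p,d,ci=load("w4"); print(onz(ci,[(266,195),(433,188),(432,280),(275,287)],.06).round(4))
# lid handle top, plate
for n in("side","scene","scenee"):
    X,(h,s,v)=cl(n); m=(np.hypot(*(X[:,:2]-[.464,.343]).T)<.045)&(v<70)&(X[:,2]>.03)&(X[:,2]<.042); print(n,"handle",rect(X[m]),m.sum(),np.median(X[m,2]))
    m=(np.hypot(*(X[:,:2]-[.464,.343]).T)<.11)&(s>180)&(h<14)&(X[:,2]>.002)&(X[:,2]<.012); print("  copper plate?",rect(X[m]),m.sum(), np.median(h[m]))
E
```

```text
w4 [ 549.14278894 -131.77679786  -15.42073783] 1.624336236494385 2797 z 0.060045922511623204
sidee [ 549.26734893 -133.12939935  -15.40210766] 1.9982681842398822 449 z 0.05972202459851821
scenee [ 550.78552977 -130.70045699  -15.32975125] 2.3428057158864313 433 z 0.05959651310694326
side [ 549.3382997  -133.32033202  -15.38632171] 1.7476540787829193 194 z 0.06022822260911805
scene [ 550.63378657 -130.37634877  -15.25360773] 2.1640537814173424 182 z 0.059539123677178146
[[ 0.4912 -0.0696  0.06  ]
 [ 0.6329 -0.1102  0.06  ]
 [ 0.6112 -0.1948  0.06  ]
 [ 0.468  -0.1543  0.06  ]]
side handle (array([461.3, 340.6]), array([55.5, 16.1]), -0.4) 72 0.035418397928964715
  copper plate? (array([462.1, 341.5]), array([154.5, 102.8]), 1.9) 647 11.0
scene handle (array([463.6, 343.9]), array([63.6, 14.1]), 2.2) 169 0.03650445085747152
  copper plate? (array([0., 0.]), array([0., 0.]), 0.0) 0 nan
scenee handle (array([463.4, 344.4]), array([61.7, 13.5]), 0.9) 164 0.03603148918751556
  copper plate? (array([0., 0.]), array([0., 0.]), 0.0) 0 nan
  return _methods._mean(a, axis=axis, dtype=dtype,
  ret = ret.dtype.type(ret / rcount)
```

```bash
python3 go.py .49 .342 .21 181.5
```

```text
t 17.85 pos [ 0.5299 -0.1113  0.2073] rot [-1.7998e+02  3.0000e-02  7.1600e+01] op 0.0333 -> xyz [10.438 -4.523 -0.071] turn -21.979 q [-34.  15.  47. 111. -13.  59.  -0.]
```

Emit:
jog_arm(steps=[{"x":1,"y":-0.45,"z":-0.1,"turn":-2,"claw":0.35},{"x":2,"y":-0.9,"z":-0.1,"turn":-4,"claw":0.35},{"x":3,"y":-1.3,"z":-0.1,"turn":-6,"claw":0.35},{"x":4,"y":-1.7,"z":-0.1,"turn":-8,"claw":0.35},{"x":5,"y":-2.1,"z":-0.1,"turn":-10,"claw":0.35},{"x":6,"y":-2.6,"z":-0.1,"turn":-12,"claw":0.35},{"x":7,"y":-3,"z":-0.1,"turn":-14,"claw":0.35},{"x":8,"y":-3.5,"z":-0.1,"turn":-16,"claw":0.35},{"x":9,"y":-4,"z":-0.1,"turn":-18,"claw":0.35},{"x":10,"y":-4.5,"z":-0.1,"turn":-20,"claw":0.35},{"x":10.44,"y":-4.52,"z":-0.1,"turn":-22,"claw":0.35},{"x":10.44,"y":-4.52,"z":-0.1,"turn":-22,"claw":0.35},{"x":10.44,"y":-4.52,"z":-0.1,"turn":-22,"claw":0.35},{"x":10.44,"y":-4.52,"z":-0.1,"turn":-22,"claw":0.35}])

```text
t: 19.6
tcp_pos: [0.4896, 0.3411, 0.2116]
tcp_rot: [-180.0, 0.0, -178.5]
force: [-0.4, -0.7, 0.4]
opening: 0.0331
finger_force: 0.0
```

```bash
python3 - <<'E'
from fit import *
ci=info("wrist"); p,d=r.camera("wrist"); cv2.imwrite("pics/w5.png",p); np.savez("w50.npz",p=p,d=d,ci=np.array(ci,dtype=object))
X,(h,s,v)=cl("w5")
m=(np.hypot(*(X[:,:2]-[.463,.342]).T)<.045)&(X[:,2]>.031)&(X[:,2]<.042); print("handle",rect(X[m]),m.sum(),np.median(X[m,2]))
m=(np.hypot(*(X[:,:2]-[.463,.342]).T)<.12)&(X[:,2]>.0035)&(X[:,2]<.012); print(rect(X[m]),np.median(X[m,2]),m.sum())
E
python3 go.py .463 .3425 .0095 181.5
```

```text
handle (array([460.9, 342.7]), array([59.8, 13.3]), 1.3) 884 0.035892386280083954
(array([460.6, 361.3]), array([155.9, 134.2]), 1.7) 0.006683201334310482 12991
t 19.65 pos [0.4896 0.3414 0.2116] rot [-180.      0.   -178.46] op 0.0324 -> xyz [0.663 0.046 5.053] turn 0.009 q [-54.  17.  16. 103.  -5.  61.  56.]
```

View pics/w5.png

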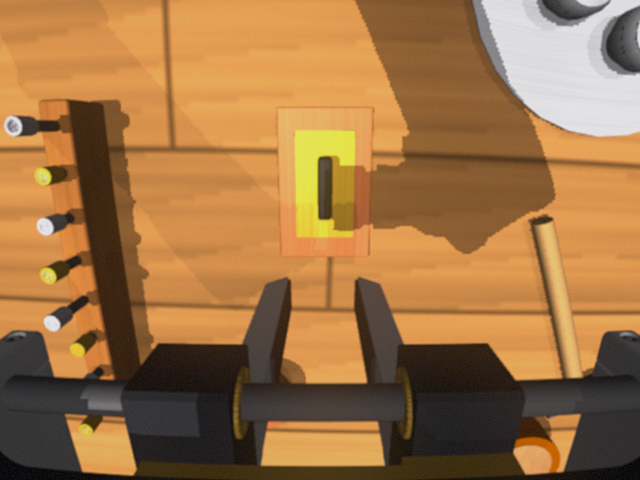

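The wrist view shows the handle at (325,188) on the plate, about (461.7, 342.7) mm at yaw 1.4°. The displacement to the casket agrees across the three cameras at (87.8, -474.4). I'll grasp it now.

Emit:
jog_arm(steps=[{"x":0.7,"y":0.04,"z":0,"turn":0,"claw":0.4},{"x":0.7,"y":0.04,"z":1,"turn":0,"claw":0.4},{"x":0.7,"y":0.04,"z":2,"turn":0,"claw":0.4},{"x":0.7,"y":0.04,"z":3,"turn":0,"claw":0.4},{"x":0.7,"y":0.04,"z":4,"turn":0,"claw":0.4},{"x":0.7,"y":0.04,"z":4.6,"turn":0,"claw":0.4},{"x":0.7,"y":0.04,"z":4.9,"turn":0,"claw":0.4},{"x":0.7,"y":0.04,"z":5,"turn":0,"claw":0.4},{"x":0.7,"y":0.04,"z":5,"turn":0,"claw":0.4},{"x":0.7,"y":0.04,"z":5,"turn":0,"claw":0.4}], newtons=50)

```text
t: 20.9
tcp_pos: [0.4618, 0.3434, 0.0124]
tcp_rot: [179.9, 0.1, -178.3]
force: [-0.9, 0.6, -0.3]
opening: 0.038
finger_force: 0.0
```

```bash
python3 go.py .4617 .3427 .0095 181.4
```

```text
t 20.9 pos [0.4618 0.3434 0.0124] rot [ 1.7995e+02  5.0000e-02 -1.7828e+02] op 0.038 -> xyz [ 0.002 -0.017  0.071] turn 0.063 q [-53.  30.  12. 114. -10.  37.  58.]
```

Emit:
jog_arm(steps=[{"x":0,"y":0,"z":0.06,"turn":0,"claw":0.4},{"x":0,"y":0,"z":0.06,"turn":0,"claw":0.4},{"x":0,"y":0,"z":0.06,"turn":0,"claw":0},{"x":0,"y":0,"z":0.06,"turn":0,"claw":0},{"x":0,"y":0,"z":0.06,"turn":0,"claw":0},{"x":0,"y":0,"z":0.06,"turn":0,"claw":0},{"x":0,"y":0,"z":0.06,"turn":0,"claw":0},{"x":0,"y":0,"z":0.06,"turn":0,"claw":0}], newtons=58)

```text
t: 21.9
tcp_pos: [0.4614, 0.343, 0.0091]
tcp_rot: [-180.0, -0.0, -178.3]
force: [0.8, -0.7, 0.7]
opening: 0.014
finger_force: 58.0
```

```bash
python3 go.py .4618 .3427 .19 181.4
```

```text
t 21.9 pos [0.4614 0.343  0.0091] rot [-180.     -0.   -178.28] op 0.014 -> xyz [-0.01  -0.007 -4.523] turn 0.064 q [-53.  30.  12. 114. -10.  37.  58.]
```

Emit:
jog_arm(steps=[{"x":0,"y":0,"z":-0.1,"turn":0,"claw":0},{"x":0,"y":0,"z":-0.4,"turn":0,"claw":0},{"x":0,"y":0,"z":-0.9,"turn":0,"claw":0},{"x":0,"y":0,"z":-1.5,"turn":0,"claw":0},{"x":0,"y":0,"z":-2.2,"turn":0,"claw":0},{"x":0,"y":0,"z":-3,"turn":0,"claw":0},{"x":0,"y":0,"z":-3.8,"turn":0,"claw":0},{"x":0,"y":0,"z":-4.4,"turn":0,"claw":0},{"x":0,"y":0,"z":-4.7,"turn":0,"claw":0},{"x":0,"y":0,"z":-4.8,"turn":0,"claw":0},{"x":0,"y":0,"z":-4.8,"turn":0,"claw":0},{"x":0,"y":0,"z":-4.8,"turn":0,"claw":0}])

```text
t: 23.4
tcp_pos: [0.461, 0.3427, 0.2002]
tcp_rot: [-179.9, -0.1, -178.3]
force: [0.5, -0.9, -3.5]
opening: 0.014
finger_force: 58.0
```

```bash
python3 go.py .5495 -.1316 .2 164.6
python3 - <<'E'
from fit import *
ci=info("wrist"); p,d=r.camera("wrist"); np.savez("w60.npz",p=p,d=d,ci=np.array(ci,dtype=object))
s=r.read_state(); print(s["finger_force"],s["force"],s["wrist_torque"],s["opening"]); z0=s["tcp_pos"][2]-.009
X,(h,ss,v)=cl("w6"); m=(np.hypot(*(X[:,:2]-s["tcp_pos"][:2]).T)<.12)&(abs(X[:,2]-z0-.006)<.012)
P=X[m]; A=np.c_[P[:,:2]-s["tcp_pos"][:2],np.ones(len(P))]; c=np.linalg.lstsq(A,P[:,2],rcond=None)[0]; print("plane slope deg",np.degrees(c[:2]),"top at",c[2],"expect",z0+.006,rect(P))
E
```

```text
t 23.4 pos [0.461  0.3427 0.2002] rot [-1.7994e+02 -6.0000e-02 -1.7828e+02] op 0.014 -> xyz [ -1.854 -11.919   0.016] turn 3.425 q [-56.  16.  16. 106.  -5.  59.  53.]
57.99770772457123 [-0.61533409 -0.60896817 -3.6988162 ] [ 0.02158259 -0.03040786 -0.00587384] 0.01356627317986275
plane slope deg [ 0.3523214  -0.04328268] top at 0.1980903838498369 expect 0.19723499806266817 (array([451.4, 342.1]), array([136.9,  96.4]), 1.5)
```

The lid is held level. I'll carry it over the rack.

Emit:
jog_arm(steps=[{"x":-0.1,"y":-0.4,"z":0,"turn":0.1,"claw":0},{"x":-0.2,"y":-1,"z":0,"turn":0.3,"claw":0},{"x":-0.3,"y":-1.8,"z":0,"turn":0.5,"claw":0},{"x":-0.4,"y":-2.7,"z":0,"turn":0.8,"claw":0},{"x":-0.55,"y":-3.6,"z":0,"turn":1,"claw":0},{"x":-0.7,"y":-4.5,"z":0,"turn":1.3,"claw":0},{"x":-0.85,"y":-5.4,"z":0,"turn":1.6,"claw":0},{"x":-1,"y":-6.3,"z":0,"turn":1.9,"claw":0},{"x":-1.15,"y":-7.2,"z":0,"turn":2.1,"claw":0},{"x":-1.3,"y":-8.1,"z":0,"turn":2.4,"claw":0},{"x":-1.45,"y":-9,"z":0,"turn":2.6,"claw":0},{"x":-1.55,"y":-9.9,"z":0,"turn":2.9,"claw":0},{"x":-1.65,"y":-10.7,"z":0,"turn":3.1,"claw":0},{"x":-1.75,"y":-11.3,"z":0,"turn":3.3,"claw":0},{"x":-1.82,"y":-11.7,"z":0,"turn":3.4,"claw":0},{"x":-1.85,"y":-11.9,"z":0,"turn":3.42,"claw":0},{"x":-1.85,"y":-11.9,"z":0,"turn":3.42,"claw":0},{"x":-1.85,"y":-11.9,"z":0,"turn":3.42,"claw":0}])

```text
t: 25.7
tcp_pos: [0.5496, -0.1297, 0.201]
tcp_rot: [180.0, -0.0, 164.7]
force: [0.8, 0.6, -3.0]
opening: 0.0139
finger_force: 58.0
```

```bash
python3 go.py .5495 -.1316 .1 164.6
```

```text
t 25.7 pos [ 0.5496 -0.1297  0.201 ] rot [ 1.7999e+02 -2.0000e-02  1.6469e+02] op 0.0139 -> xyz [-0.011 -0.046  2.525] turn 0.017 q [-21.  16.  34. 108. -10.  59.  92.]
```

Emit:
jog_arm(steps=[{"x":0,"y":-0.04,"z":0.2,"turn":0,"claw":0},{"x":0,"y":-0.04,"z":0.7,"turn":0,"claw":0},{"x":0,"y":-0.04,"z":1.2,"turn":0,"claw":0},{"x":0,"y":-0.04,"z":1.7,"turn":0,"claw":0},{"x":0,"y":-0.04,"z":2.1,"turn":0,"claw":0},{"x":0,"y":-0.04,"z":2.4,"turn":0,"claw":0},{"x":0,"y":-0.04,"z":2.5,"turn":0,"claw":0},{"x":0,"y":-0.04,"z":2.5,"turn":0,"claw":0},{"x":0,"y":-0.04,"z":2.5,"turn":0,"claw":0}])

```text
t: 26.82
tcp_pos: [0.5496, -0.1322, 0.1016]
tcp_rot: [180.0, 0.0, 164.6]
force: [0.8, -1.0, -3.9]
opening: 0.0139
finger_force: 58.0
```

```bash
python3 go.py .5495 -.1316 .0795 164.6
python3 - <<'E'
from fit import *
tz=r.read_state()["tcp_pos"][2]
for n in("scene","side","wrist"):
    ci=info(n); p,d=r.camera(n); np.savez(n+"L0.npz",p=p,d=d,ci=np.array(ci,dtype=object)); cv2.imwrite(f"pics/{n}L.png",p)
    X,(h,s,v)=cl(n+"L"); m=(np.hypot(*(X[:,:2]-[.5497,-.132]).T)<.11)&(X[:,2]>tz-.009)&(X[:,2]<tz+.003)&(s>90)
    P=X[m]; A=np.c_[P[:,:2]-[.5497,-.132],np.ones(len(P))]; c=np.linalg.lstsq(A,P[:,2],rcond=None)[0]
    print(n,rect(P),len(P),"slope",np.degrees(c[:2]).round(2),"top z",c[2].round(4))
E
```

```text
t 26.82 pos [ 0.5496 -0.1322  0.1016] rot [1.7999e+02 5.0000e-02 1.6462e+02] op 0.0139 -> xyz [0.006 0.013 0.553] turn 0.004 q [-18.  23.  31. 113. -16.  48.  97.]
scene (array([ 550.8, -130.3]), array([158.,  98.]), -16.0) 1669 slope [0.49 0.76] top z 0.0985
side (array([ 550. , -132.8]), array([156.3,  98.4]), -15.5) 1852 slope [0.01 0.09] top z 0.0992
wrist (array([ 540. , -129.7]), array([136.8,  96.4]), -15.4) 31280 slope [ 0.4  -0.08] top z 0.0993
```

View pics/sideL.png

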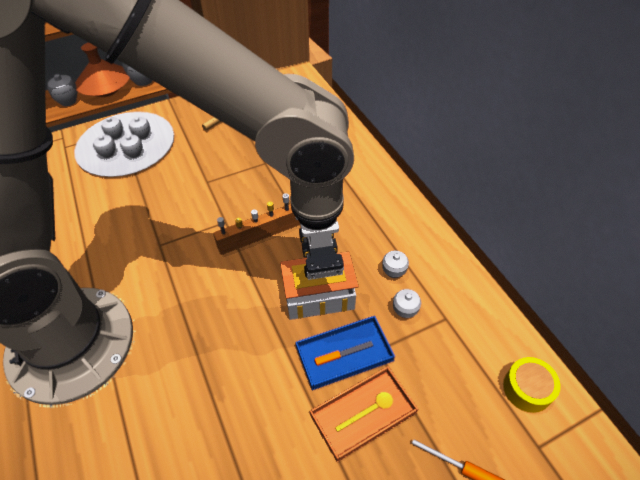

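The lid covers the casket squarely at (320,276) in the side view. The lid-to-casket offset in each camera is under 1 mm, and the yaw agrees within 0.5°. I'll descend slowly to a 10 mm gap.

Emit:
jog_arm(steps=[{"x":0,"y":0.01,"z":0.08,"turn":0,"claw":0},{"x":0,"y":0.01,"z":0.18,"turn":0,"claw":0},{"x":0,"y":0.01,"z":0.28,"turn":0,"claw":0},{"x":0,"y":0.01,"z":0.38,"turn":0,"claw":0},{"x":0,"y":0.01,"z":0.46,"turn":0,"claw":0},{"x":0,"y":0.01,"z":0.52,"turn":0,"claw":0},{"x":0,"y":0.01,"z":0.55,"turn":0,"claw":0},{"x":0,"y":0.01,"z":0.55,"turn":0,"claw":0},{"x":0,"y":0.01,"z":0.55,"turn":0,"claw":0},{"x":0,"y":0.01,"z":0.55,"turn":0,"claw":0}])

```text
t: 28.22
tcp_pos: [0.5494, -0.1317, 0.0792]
tcp_rot: [180.0, 0.0, 164.6]
force: [-0.4, 0.1, -3.0]
opening: 0.0135
finger_force: 58.0
```

Run:
```python
from fit import *
for n in("scene","side","wrist"):
    s=r.read_state(); tz=s["tcp_pos"][2]; print(s["tcp_pos"].round(4),s["tcp_rot"].round(2),np.abs(s["qd"]).max())
    ci=info(n); p,d=r.camera(n); np.savez(n+"M0.npz",p=p,d=d,ci=np.array(ci,dtype=object))
    X,(h,s,v)=cl(n+"M"); m=(np.hypot(*(X[:,:2]-[.5497,-.132]).T)<.11)&(X[:,2]>tz-.009)&(X[:,2]<tz+.003)&(s>90)
    P=X[m]; print(n,rect(P),len(P),"top z",np.median(P[:,2]).round(4))
```

```text
[ 0.5494 -0.1317  0.0792] [1.8000e+02 1.0000e-02 1.6462e+02] 0.08010470531419722
scene (array([ 551. , -130.6]), array([158.2,  98.6]), -16.0) 1639 top z 0.0767
[ 0.5494 -0.1317  0.0792] [1.8000e+02 1.0000e-02 1.6462e+02] 0.07247296989207937
side (array([ 550.2, -131.9]), array([156.5,  99.9]), -15.4) 1775 top z 0.0768
[ 0.5494 -0.1317  0.0792] [1.8000e+02 1.0000e-02 1.6462e+02] 0.1457574771015138
wrist (array([ 539.7, -129.2]), array([136.5,  96.5]), -15.4) 31292 top z 0.0767
```

Plate top is at 76.7 mm, so the underside is at about 70.6 mm: a gap of about 10.5 mm. The lid is centred within 1 mm, level and still, so I'll hand in.

```bash
python3 -c "
from plant import r
print(r.close_job())"
```

```text
the job is handed in; nothing more can be done
None
```

The job is handed in: the spoon lies flat in the copper tray and the file flat in the blue tray, and the arm is still holding the lid level about 10 mm above the casket's rim, centred to within about 1 mm and turned to match.

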